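# Present a moulded housing to the inspection camera

## Task

Turn the camera's focus dial until its pointer stands on zero (the long tick). Then lift the black housing with the round collar off the cooling fixture and hold it up to the inspection camera: in the air at lens height, centred straight above the cross on the stand's base plate, upright, with the round collar facing squarely into the lens. Finish while still holding it there, steady and touching nothing else, and leave the other mouldings, the camera, the can and the brush as they are.

Things in the scene. Friction and masses are not known exactly. Their poses are not given: they have to be found in the camera images.
- housing_center (a point): Centre of the housing to present: black plastic box-shaped hollow shell, open below, 50 mm (its x) by 40 mm (its y) by 50 mm high (its z, up), about 70 g. A round collar, 28 mm in diameter, stands out 12 mm from its +x face; other sides are flat. This point is 25 mm above its underside. Grasp it from above across the 40 mm (closing along its y).
- fixture: Cooling fixture: fixed aluminium plate 100 (x) x 340 (y) mm, 20 mm thick; origin on the bench under its centre. Three posts (18 mm square, 14 mm high) at y = -110, 0, +110 mm; a moulding stands loosely over each, its +x side within 0.2 rad of the plate's +x, away from the robot. Which post carries which varies. Lift mouldings straight up 20 mm before moving sideways.
- collar_face (a point): Centre of the round collar's end face on the housing, 37 mm from the housing centre along the housing's +x. Grey disc with a small brass pin.
- ribbed_center (a point): Bystander: centre (25 mm above its underside) of a second black shell of the same 50 x 40 x 50 mm, without a collar but with two ribs, 8 mm high, running along its top. Stands on another post of the fixture.
- cap_center (a point): Bystander: a point 22 mm above the underside of a round black cap, 42 mm in diameter, 49.5 mm high in all with a small button on top. Stands on the third post.
- dial_grip (a point): Grip point of the focus dial, on its upright turning axis, 54 mm above the bench. The grip is an upright black bar 48 mm long (its x), 14 mm wide (its y), top 64 mm above the bench, on a fixed grey box 110 x 110 mm, 30 mm high, with a white round face. The bar's +x is the pointer direction (white line on that half of its top, thin nose at that end). Grasp from above across the 14 mm.
- dial (a joint): Angle of the focus dial in rad: 0 when the pointer stands on the zero tick (the one long, thick tick; the short ticks are 10 degrees apart), positive anticlockwise seen from above. Stops at -1.7 and +1.7. It turns with light friction and stays where it is left. Starts 0.5 to 1.25 rad anticlockwise of zero.
- focus_point (a point): Point in the air where the housing's centre is to be held: 120 mm in front of the lens on its level axis, straight above the white cross and ring (60 mm) on the camera stand's dark base plate. Its +x points level to the lens, its z up. Height 170 to 240 mm, varies. The camera's upright column (288 mm high) is 215 mm off along +x.
- lens_front (a point): Centre of the front face of the inspection camera's lens (38 mm in diameter), 120 mm from the focus point. The camera head behind it is 44 mm wide and reaches 22 mm above and below the lens axis; it is clamped to the column.
- spray_can: Bystander: small aluminium can, 44 mm in diameter, 90 mm high, standing on the bench; origin under its centre.
- brush: Bystander: hand brush lying on the bench beyond the fixture; origin on the bench under its middle.
Things that resemble listed ones, but are neither listed nor needed, are in the scene too. Of the things like the part that bears dial_grip, leave any that is turquoise; of the rest the smaller one is meant.

How it is judged:
On the way, in this order (a step that is already met when the one before it is completed fails the run):
1. the focus dial's pointer stands on zero (value of joint dial between -0.1 and 0.1 rad), for 0.2 s.
2. the housing has been lifted off the fixture (height (world z) of housing_center above 0.1 m), for 0.2 s.
At the end, for the whole second after the job is handed in: Dial within 0.1 rad of zero; the housing held by the fingers with its centre within 15 mm of the focus point horizontally and 15 mm in height, upright within 0.17 rad, collar towards the lens within 0.2 rad, touching no part of the camera stand, moving slower than 0.03 m/s (all of step 1 and horizontal distance between housing_center and focus_point below 0.015 m and z of housing_center in the frame of focus_point between -0.015 and 0.015 m and angle between housing_center's own z axis and vertical below 0.17 rad and angle between the x axis of housing_center and the x axis of focus_point, either way round below 0.2 rad and x of collar_face in the frame of focus_point above 0.01 m and contact force between the fingers and housing above 0.5 N and contact force between housing and camstand below 0.1 N and linear speed of housing below 0.03 m/s); the arm keeps its last pose, push and grip.
It fails at once if another moulding was displaced more than 20 mm (distance of any of ribbed_center, cap_center from where it was at the start of the episode above 0.02 m).
It fails at once if the can or the brush was displaced more than 30 mm (distance of any of spray_can, brush from where it was at the start of the episode above 0.03 m).
It fails at once if the camera was pushed out of its setting (distance of focus_point from where it was at the start of the episode above 0.015 m).
It also fails if it takes over 54 s, if anything falls off the work surface, if the arm or the gripper's body presses on something with over 40 N, if the wrist force passes 120 N, or if a joint passes its speed limit or range.

## Robot

A 6-joint arm with a two-finger parallel gripper is mounted at the origin on the work surface. World frame = base frame: x ahead of the robot, y to its left, z up, the work surface at z = 0. Lengths are in m, angles in rad, forces in N, time in s.
With the tool pointing down it reaches from about 0.375 to 0.9 m from the base axis. Payload 3.1 kg.
Tool frame: the origin (TCP) lies at the very end of the fingers, on their centre line; the grasp point (between the pads) lies 19 mm behind it (manip.grasp_offset is the distance from the TCP to the grasp point, in m); x points along the fingers, z is the direction in which the jaws open and shut, and the axes are right-handed (so a half turn about x gives the same grasp; the last joint's range is limited). The gripper opens to 85 mm and grips with 20 to 120 N. Pads are 22 mm wide; open, the fingers measure 114 mm over their backs; the gripper's body (76 mm by 85 mm) begins 54 mm behind the grasp point. The pads swing forward as they close: fully open they stand 13 mm farther back than shut.
Start: joints at [1.123, 0.527, 1.433, -0, 1.181, -0.178], TCP at [0.167, 0.602, 0.231] pointing down, gripper open.
Joint ranges: [-3.08, 3.08], [-0.75, 2.2], [0.22, 2.44], [-1.43, 4.57], [0, 2.65], [-2.85, 2.85]. Speed limits (rad/s): [2.79, 2.79, 3.14, 3.14, 3.14, 3.14].

## Interface

Orientations are given as a unit quaternion [x, y, z, w].
In Python, from station import manip gives the robot as it stands.
- The arm moves only by the tool send_rows, never from a script. Its argument "steps" is a list that holds one entry, the list of rows, each a list of 5 numbers: the closure, from 0 (fully open) to 1 (shut), then the shift along the world's x, y, z in m, then the turn about the world's z in rad. A call has 1 to 8 rows; each row is the pose to reach, as a shift and turn from the pose commanded when the call began; what a row does not reach only later rows make up. A row lasts 1/8 s, in which the tool goes at most 62.5 mm and 10.7 degrees, less where a joint would pass 70% of its speed; a pose out of reach is approached as far as the arm can. A call with a gripper value outside its range is refused whole. The fingers move at their own pace and stop on an object; "grip_force" is the grip in N (left out, the last holds). Time passes only in rows, so rows that repeat a pose let the fingers close. It gives the time, the measured TCP pose, the force and the opening at its end, in the units of the state.
- manip.sense(): the state, without advancing time (a new reading comes with each control period).
- manip.snapshot(name): name is "scene" or "top" or "wrist"; returns the picture (420x560x3 uint8, red, green, blue); there is no depth.
- manip.camera_params(name): a dict with "fx", "fy", "cx", "cy" (pixels), "T" (4x4, takes a point from camera to world coordinates); the wrist camera has in their place "tool_from_camera" (4x4, takes a point from camera to tool coordinates, whose origin is the TCP and whose axes are the tool frame's). Camera axes: x right, y down, z forward; pixel columns grow to the right and rows downward; lengths in m; the calibration is good to about 2 mm. A picture is of the moment at which its call begins: read the wrist's pose just before it. camera_params takes no time and is no camera call.
- manip.sign_off(): hands the job in, once; it reports no verdict.
The state is a dict: "t": time; "q": joint angles; "qd": joint speeds; "tau": joint torques, N m; "tcp_pos": TCP position; "tool_rot": TCP orientation; "force": force on the tool from outside, world axes, zero at the start; "ft_torque": the same for the moment, N m; "finger_gap": opening from 0.0 (shut) to 1.0 (fully open).
Only numpy, scipy, OpenCV 4.12 (cv2) and the standard library are available. Lean on these libraries where they do the work, as an engineer would, in place of code of your own. Each camera call takes 0.05 s, during which the arm holds its last target.

## Working session

There is one attempt and no reset: what is moved stays moved. The work goes in short steps, Python scripts to look and compute and a tool call to move; the robot and the scene stay as the last step left them, time stands still between calls to the robot, and variables do not carry over. Pictures are saved under pics/ and viewed, and the job is handed in when it is done.

Besides the shell and the picture viewer there is one more tool, called after "Call:" as a command line: name --argument value ..., lists and objects as JSON in quotes. send_rows: Moves the arm, as the interface text tells. Its arguments: {"type":"object","properties":{"steps":{"type":"array","items":{"type":"array","items":{"type":"array","items":{"type":"number"}}}},"grip_force":{"type":"number"}},"required":["steps"]}

```bash
mkdir -p pics; cat > h.py <<'E'
import numpy as np,cv2
from station import manip
from scipy.spatial.transform import Rotation as R
def save(n,im): cv2.imwrite('pics/'+n+'.png',im[:,:,::-1])
def pt(cam,u,v,z,T=None):
    p=manip.camera_params(cam)
    if T is None:T=np.array(p['T'])
    d=T[:3,:3]@np.array([(u-p['cx'])/p['fx'],(v-p['cy'])/p['fy'],1.])
    return T[:3,3]+d*(z-T[2,3])/d[2]
def wristT(s=None):
    s=s or manip.sense();M=np.eye(4);M[:3,3]=s['tcp_pos'];M[:3,:3]=R.from_quat(s['tool_rot']).as_matrix()
    return M@np.array(manip.camera_params('wrist')['tool_from_camera'])
def proj(cam,P,T=None):
    p=manip.camera_params(cam)
    if T is None:T=np.array(p['T'])
    c=T[:3,:3].T@(np.array(P)-T[:3,3]);return p['fx']*c[0]/c[2]+p['cx'],p['fy']*c[1]/c[2]+p['cy']
E
python3 - <<'E'
from h import *
for n in('scene','top','wrist'):save(n+'0',manip.snapshot(n))
s=manip.sense();print(s)
for n in('scene','top'):p=manip.camera_params(n);print(p)
E
```

```text
{'t': 0.15, 'q': array([ 1.12246956e+00,  5.28255602e-01,  1.43362048e+00,  3.06823471e-06,
        1.18138154e+00, -1.78480891e-01]), 'qd': array([ 6.48928675e-04, -1.86469456e-03, -3.26206473e-03,  1.67625814e-05,
       -9.16897303e-04,  6.10192027e-04]), 'tau': array([ 9.80578225e-04, -4.42747486e+01, -1.78274882e+01, -2.15263822e-04,
        5.64085276e-03,  1.19787990e-05]), 'tcp_pos': array([0.16633194, 0.6018914 , 0.2305526 ]), 'tool_rot': array([-0.42846515,  0.56323763,  0.42793165,  0.56218813]), 'force': array([0.71869474, 0.27902574, 0.57033542]), 'ft_torque': array([-0.04906118,  0.03550442, -0.06659076]), 'finger_gap': 0.9985024247310401}
{'fx': 442.23134392880405, 'fy': 442.23134392880405, 'cx': 283.69766824100947, 'cy': 221.58416974196743, 'T': array([[ 0.01108549,  0.76570127, -0.64310083,  1.30706398],
       [ 0.99978383, -0.01980088, -0.00634187,  0.02754633],
       [-0.01758994, -0.64289151, -0.76575525,  1.09366441],
       [ 0.        ,  0.        ,  0.        ,  1.        ]])}
{'fx': 419.2172096005544, 'fy': 419.2172096005544, 'cx': 280.8085332520943, 'cy': 211.2069545798336, 'T': array([[-0.01952814, -0.99241105,  0.12140411,  0.38491724],
       [-0.99930282,  0.01550924, -0.03396077,  0.04350383],
       [ 0.03182016, -0.12198266, -0.99202203,  1.06543052],
       [ 0.        ,  0.        ,  0.        ,  1.        ]])}
```

View pics/scene0.png

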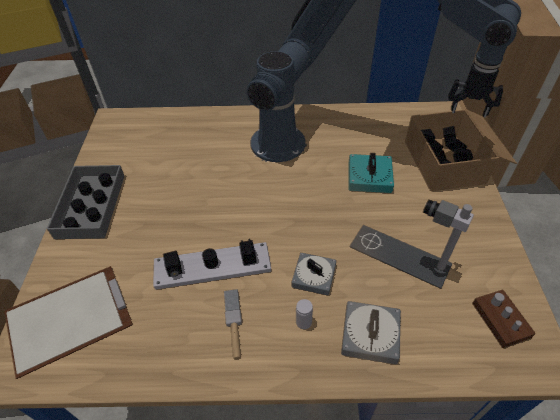

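View pics/top0.png

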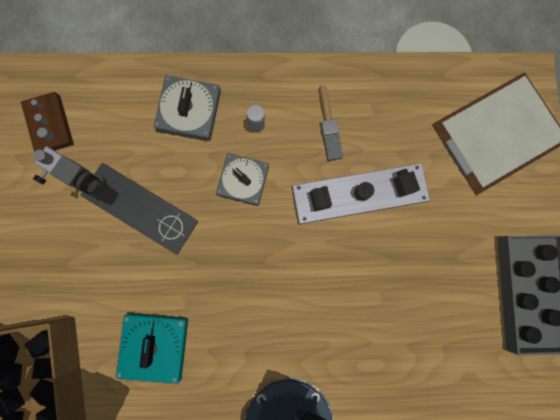

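View pics/wrist0.png

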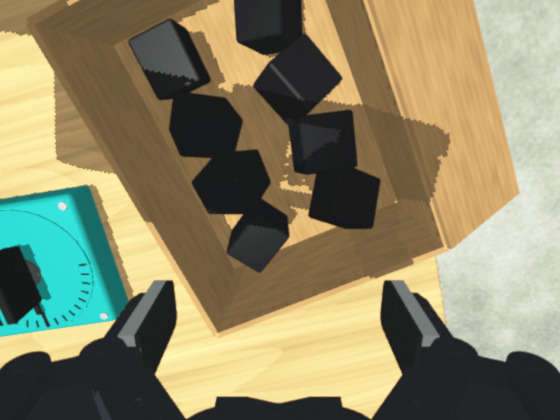

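The target dial is the smaller grey one at top (243,179). The camera stand's cross is at top (171,227). The fixture carries mouldings at (320,198), (364,190) and (405,182). I'll enlarge these areas next.

```bash
python3 - <<'E'
from h import *
t=cv2.imread('pics/top0.png');s=cv2.imread('pics/scene0.png')
cv2.imwrite('pics/c1.png',cv2.resize(t[145:215,205:285],None,fx=8,fy=8,interpolation=2))
cv2.imwrite('pics/c2.png',cv2.resize(t[155:230,285:435],None,fx=5,fy=5,interpolation=2))
cv2.imwrite('pics/c3.png',cv2.resize(s[225:295,145:345],None,fx=4,fy=4,interpolation=2))
cv2.imwrite('pics/c4.png',cv2.resize(t[135:265,20:210],None,fx=4,fy=4,interpolation=2))
cv2.imwrite('pics/c5.png',cv2.resize(s[180:300,335:485],None,fx=5,fy=5,interpolation=2))
E
```

```text
(no output)
```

View pics/c1.png

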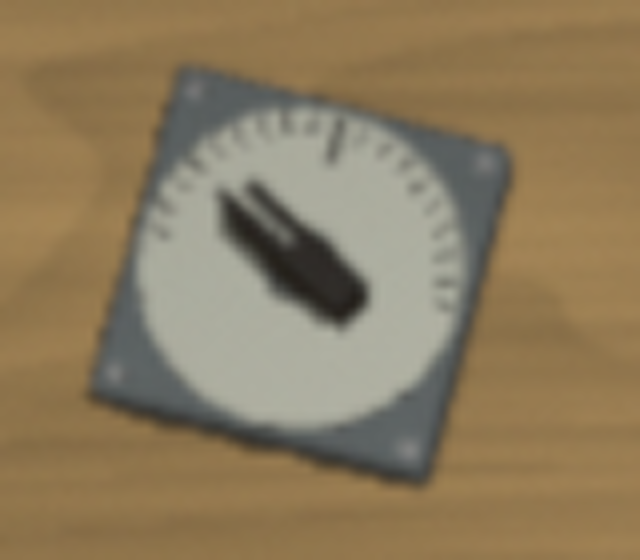

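View pics/c2.png

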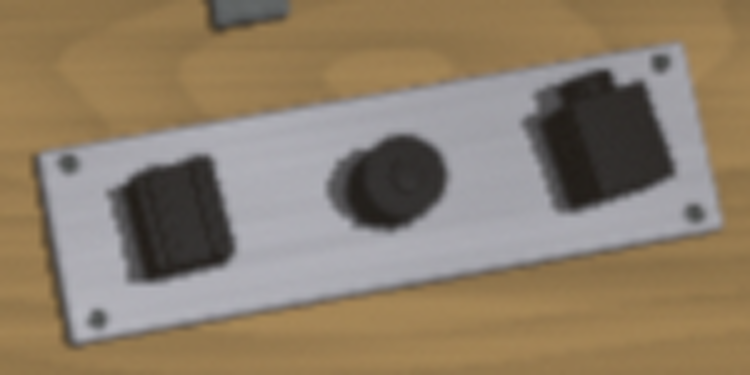

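View pics/c3.png

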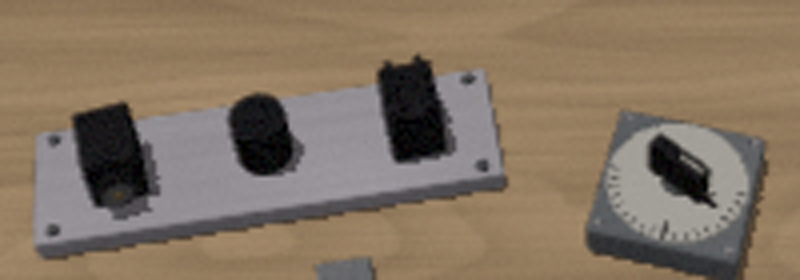

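View pics/c4.png

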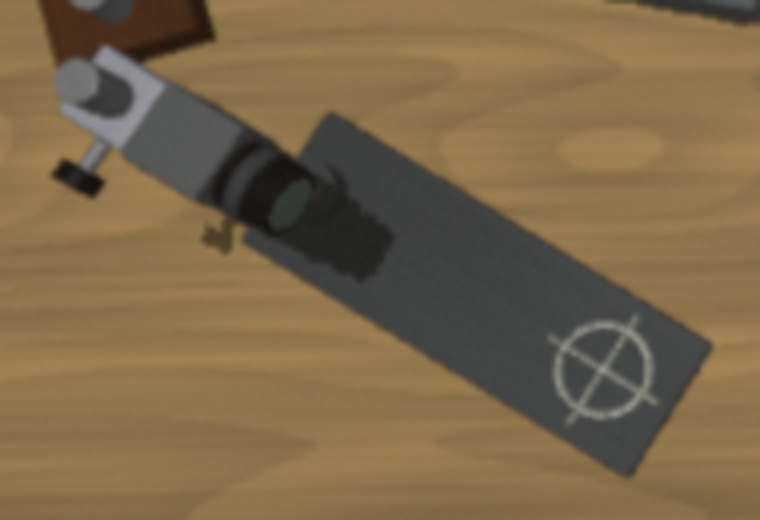

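View pics/c5.png

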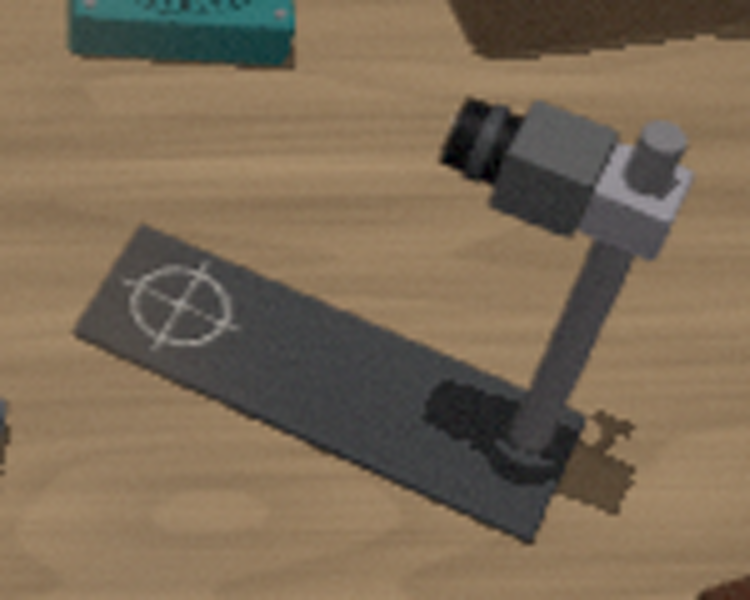

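```bash
cat > m.py <<'E'
from h import *
def c1(u,v):return u/8+205-.44,v/8+145-.44
def c2(u,v):return u/5+285-.4,v/5+155-.4
def c4(u,v):return u/4+20-.4,v/4+135-.4
def c5(u,v):return u/5+335-.4,v/5+180-.4
def c3(u,v):return u/4+145-.4,v/4+225-.4
cor=[pt('top',*c1(*p),.03) for p in[(185,70),(510,150),(425,485),(95,395)]]
print('box',np.round(cor,4),np.mean(cor,0),[np.linalg.norm(cor[i]-cor[i-1]) for i in range(4)])
disc=pt('top',*c1(300,268),.031);tick=pt('top',*c1(336,140),.031)
tail=pt('top',*c1(355,305),.064);tip=pt('top',*c1(232,192),.064)
a=lambda d:np.arctan2(d[1],d[0])
print('disc',disc,'zero',a(tick-disc),'bar',a(tip-tail),(tip+tail)/2,np.linalg.norm(tip-tail))
pl=[pt('top',*c2(*p),.02) for p in[(40,155),(682,42),(720,228),(75,345)]]
print('plate',np.mean(pl,0),[np.linalg.norm(pl[i]-pl[i-1]) for i in range(4)]);C=np.mean(pl,0)
yd=(pl[0]-pl[1]);yaw=a(yd)-np.pi/2;print('plate yaw',yaw)
for k in(-.11,.11):print(k,C+k*np.array([-np.sin(yaw),np.cos(yaw),0]))
for zb in(0.003,.008):
  cr=pt('top',*c4(603,370),zb);cs=pt('scene',*c5(181,306),zb);print('cross',zb,cr,cs)
e1=pt('top',*c4(332,112),.006)-pt('top',*c4(711,347),.006);e2=pt('top',*c4(246,238),.006)-pt('top',*c4(629,476),.006)
ang=a(e1+e2);print('stand dirs',a(e1),a(e2))
# lens triangulate
def ray(cam,u,v):
    A=pt(cam,u,v,0.);B=pt(cam,u,v,.3);return A,(B-A)/.3
A,d=ray('top',*c4(292,205));B,e=ray('scene',*c5(457,140))
z=np.linspace(0.1,.3,401);D=np.array([np.linalg.norm((A+d*k-B-e*k)[:2]) for k in z]);k=z[D.argmin()]
print('lens',k,D.min(),A+d*k,B+e*k)
for zz in(.17,.18,.19,.2,.21,.22,.23,.24):
    L=cr+.12*np.array([np.cos(ang),np.sin(ang),0]);L[2]=zz;print(zz,np.array(proj('top',L)),np.array(proj('scene',L)))
print('meas',c4(292,205),c5(457,140))
E
python3 m.py
```

```text
box [[0.6608 0.1392 0.03  ]
 [0.6338 0.0372 0.03  ]
 [0.5276 0.0654 0.03  ]
 [0.5575 0.1676 0.03  ]] [0.59494691 0.10234547 0.03      ] [np.float64(0.10718695524969765), np.float64(0.10551927405411893), np.float64(0.10987437586689704), np.float64(0.10647799530403644)]
disc [0.59664744 0.10353305 0.031     ] zero -0.27768961082040494 bar 0.8069117812125097 [0.59596113 0.10356187 0.064     ] 0.051127275177076444
plate [ 0.55655791 -0.1971399   0.02      ] [np.float64(0.09818596807715788), np.float64(0.3372592910672545), np.float64(0.0981090281839112), np.float64(0.3356060984690043)]
plate yaw 0.16263693465412477
-0.11 [ 0.57436921 -0.30568831  0.02      ]
0.11 [ 0.53874661 -0.08859149  0.02      ]
cross 0.003 [0.47892201 0.28656685 0.003     ] [0.47568449 0.28711537 0.003     ]
cross 0.008 [0.47847961 0.28542295 0.008     ] [0.47949584 0.28592542 0.008     ]
stand dirs 1.0005748601785305 1.002925153067176
lens 0.23 0.001390715651780166 [0.54398534 0.38952564 0.23      ] [0.54383003 0.39090766 0.23      ]
0.17 [105.62796029 191.33084388] [419.2415965  222.23842999]
0.18 [103.81693616 190.53106232] [420.04936035 219.85079396]
0.19 [101.96489461 189.71316671] [420.8675993  217.43219501]
0.2 [100.07042619 188.87653461] [421.69651843 214.98202692]
0.21 [ 98.13205613 188.02051474] [422.53632825 212.49966754]
0.22 [ 96.14824049 187.14442528] [423.38724478 209.98447826]
0.23 [ 94.1173621  186.24755203] [424.24948983 207.43580347]
0.24 [ 92.03772613 185.32914654] [425.12329116 204.85296997]
meas (92.6, 185.85) (426.0, 207.6)
```

```bash
python3 - <<'E'
from h import *
s=manip.sense();M=R.from_quat(s['tool_rot']).as_matrix();print(M, np.arctan2(M[1,2],M[0,2]))
print(manip.grasp_offset,manip.camera_params('wrist'))
E
```

```text
[[-7.24252668e-04 -9.63811576e-01  2.66583422e-01]
 [-1.49919599e-03  2.66584239e-01  9.63810457e-01]
 [-9.99998614e-01  2.98381497e-04 -1.63801680e-03]] 1.3009495313686332
0.0187 {'fx': 359.4445662178343, 'fy': 359.4445662178343, 'cx': 278.12492405545544, 'cy': 209.81330006208495, 'tool_from_camera': array([[-1.54276421e-04, -3.20975535e-01,  9.47087473e-01,
        -1.43010065e-01],
       [-2.85368714e-04, -9.47087432e-01, -3.20975568e-01,
         8.38249029e-02],
       [ 9.99999947e-01, -3.19788096e-04,  5.45168834e-05,
         2.33988131e-05],
       [ 0.00000000e+00,  0.00000000e+00,  0.00000000e+00,
         1.00000000e+00]])}
```

Call:
send_rows --steps '[[[0,0.01,-0.03,0.05,0.15],[0,0.035,-0.08,0.08,0.33],[0,0.06,-0.135,0.08,0.5],[0,0.085,-0.19,0.08,0.68],[0,0.11,-0.245,0.08,0.86],[0,0.135,-0.3,0.08,1.03],[0,0.165,-0.355,0.08,1.07],[0,0.2,-0.4,0.07,1.07]]]'

```text
t: 1.15
tcp_pos: [0.3596, 0.2112, 0.3035]
tool_rot: [0.656, -0.265, -0.655, -0.266]
force: [1.0, 1.2, -0.5]
finger_gap: 1.002
```

Call:
send_rows --steps '[[[0,0.05,-0.02,0,0],[0,0.1,-0.04,-0.02,0],[0,0.15,-0.06,-0.05,0],[0,0.19,-0.07,-0.08,0],[0,0.19,-0.07,-0.1,0],[0,0.19,-0.07,-0.1,0]]]'

```text
t: 1.9
tcp_pos: [0.5478, 0.1424, 0.2008]
tool_rot: [-0.653, 0.267, 0.657, 0.265]
force: [-0.8, -1.3, -0.3]
finger_gap: 1.001
```

```bash
python3 - <<'E'
from h import *
s=manip.sense();im=manip.snapshot('wrist');save('w1',im);T=wristT(s);np.save('w1.npy',T);print(s['t'],s['tcp_pos'],s['q'],s['force'])
M=R.from_quat(s['tool_rot']).as_matrix();print(np.arctan2(M[1,2],M[0,2]))
print(proj('wrist',[.596,.1035,.064],T))
E
```

```text
1.9 [0.54775931 0.14238319 0.20081094] [ 5.68713422e-02  4.88299551e-01  1.61075593e+00  6.99240390e-05
  1.04818051e+00 -2.31346092e+00] [-0.78893912 -1.32069806 -0.31250252]
2.370289247176718
(np.float64(200.6585143774381), np.float64(203.71529905568036))
```

View pics/w1.png

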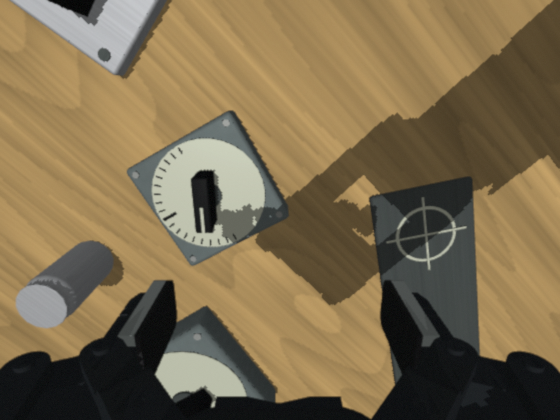

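```bash
python3 - <<'E'
import cv2
t=cv2.imread('pics/w1.png')
cv2.imwrite('pics/c6.png',cv2.resize(t[105:270,120:295],None,fx=4,fy=4,interpolation=2)[:600])
cv2.imwrite('pics/c7.png',cv2.resize(t[170:300,360:480],None,fx=4,fy=4,interpolation=2))
E
```

```text
(no output)
```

View pics/c6.png

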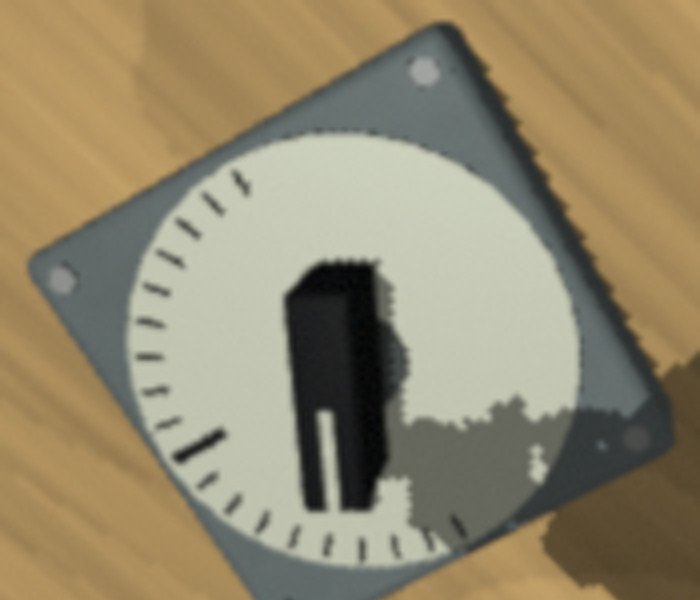

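View pics/c7.png

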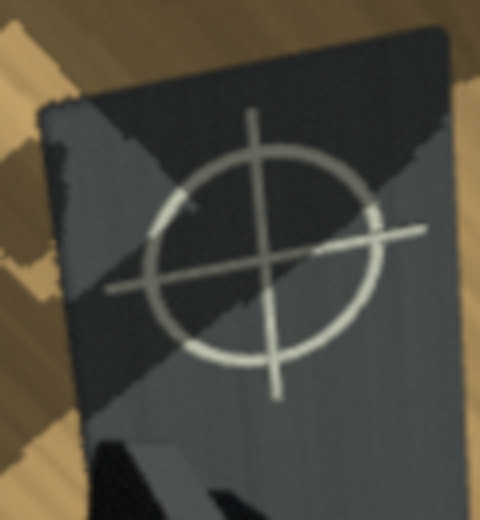

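```bash
python3 - <<'E'
from h import *
T=np.load('w1.npy');a=lambda d:np.arctan2(d[1],d[0])
f=lambda u,v,z:pt('wrist',u/4+120-.4,v/4+105-.4,z,T)
tail=f(317,293,.064);tip=f(340,510,.064);o=f(178,457,.03);i=f(224,434,.03)
dc=np.mean([f(128,349,.03),f(580,349,.03),f(347,132,.03),f(360,566,.03)],0)
print(tail,tip,(tail+tip)/2,np.linalg.norm(tip-tail),a(tip-tail));print('tick',a(o-i),a((o+i)/2-dc),dc)
e=[a(f(373,510,.064)-f(347,292,.064)),a(f(307,510,.064)-f(287,295,.064))];print(e)
g=lambda u,v,z:pt('wrist',u/4+360-.4,v/4+170-.4,z,T)
for z in(.003,.006,.008):print('cross',g(264,260,z))
print(a(g(277,398,.006)-g(251,110,.006)),a(g(428,229,.006)-g(105,292,.006)))
E
```

```text
[0.5808936  0.08802357 0.064     ] [0.61225968 0.12250496 0.064     ] [0.59657664 0.10526427 0.064     ] 0.04661326556178482 0.8326739367420739
tick -0.3048280229993479 -0.23492662230093705 [0.59659519 0.10395276 0.03      ]
[np.float64(0.852233008019708), np.float64(0.8133773920552682)]
cross [0.47878318 0.29117532 0.003     ]
cross [0.47888051 0.28934833 0.006     ]
cross [0.47894539 0.28813034 0.008     ]
1.010293241689766 2.5811895929826347
```

Call:
send_rows --steps '[[[0.3,0.03,-0.02,0,0.02],[0.3,0.048,-0.038,-0.03,0.02],[0.3,0.048,-0.038,-0.08,0.02],[0.3,0.048,-0.038,-0.12,0.02],[0.3,0.048,-0.038,-0.15,0.02],[0.3,0.048,-0.038,-0.162,0.02],[0.3,0.048,-0.038,-0.162,0.02]]]'

```text
t: 2.82
tcp_pos: [0.5974, 0.1051, 0.0416]
tool_rot: [0.658, -0.259, -0.658, -0.259]
force: [0.5, -0.0, 0.5]
finger_gap: 0.698
```

Call:
send_rows --steps '[[[0.9,0,0,0,0],[1,0,0,0,0],[1,0,0,0,0],[1,0,0,0,0],[1,0,0,0,0]]]' --grip_force 25

```text
t: 3.45
tcp_pos: [0.5983, 0.1045, 0.0424]
tool_rot: [0.659, -0.259, -0.657, -0.259]
force: [-1.2, -1.4, 5.4]
finger_gap: 0.158
```

Call:
send_rows --steps '[[[1,0,0,0.003,-0.1],[1,0,0,0.003,-0.25],[1,0,0,0.003,-0.41],[1,0,0,0.003,-0.57],[1,0,0,0.003,-0.73],[1,0,0,0.003,-0.89],[1,0,0,0.003,-1.03],[1,0,0,0.003,-1.09]]]'

```text
t: 4.45
tcp_pos: [0.5982, 0.1047, 0.0425]
tool_rot: [-0.428, 0.563, 0.427, 0.564]
force: [4.5, 0.2, -10.5]
finger_gap: 0.157
```

Call:
send_rows --steps '[[[1,0,0,0,0],[0.5,0,0,0,0],[0.3,0,0,0,0],[0.3,0,0,0.02,0],[0.2,0,0,0.06,0],[0.1,0,0,0.11,0],[0,0,0,0.15,0],[0,-0.05,0,0.18,0]]]'

```text
t: 5.45
tcp_pos: [0.5504, 0.1045, 0.2272]
tool_rot: [-0.43, 0.561, 0.426, 0.565]
force: [-0.2, -0.7, 0.4]
finger_gap: 1.001
```

```bash
python3 - <<'E'
from h import *
s=manip.sense();im=manip.snapshot('wrist');save('w2',im);T=wristT(s);np.save('w2.npy',T);print(s['t'],s['tcp_pos'],s['q'],s['force'])
M=R.from_quat(s['tool_rot']).as_matrix();print(np.arctan2(M[1,2],M[0,2]))
t=manip.snapshot('top');save('top2',t)
cv2.imwrite('pics/c8.png',cv2.resize(t[145:215,205:285,::-1],None,fx=8,fy=8,interpolation=2))
E
```

```text
5.45 [0.5504237  0.10448885 0.22717739] [-1.18287792e-02  4.42354752e-01  1.60725393e+00 -2.96243998e-05
  1.08401925e+00 -1.31271679e+00] [-0.16001551 -0.72957561  0.36025331]
1.3009095030456876
```

View pics/w2.png

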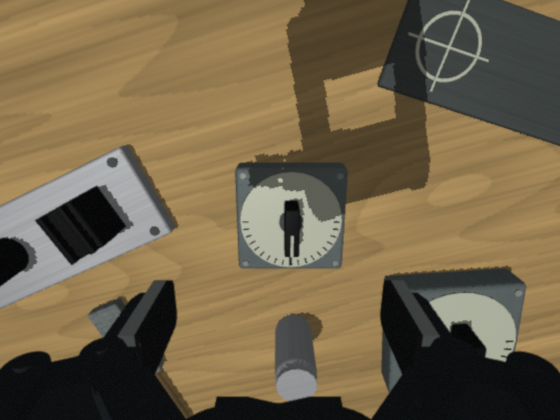

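View pics/c8.png

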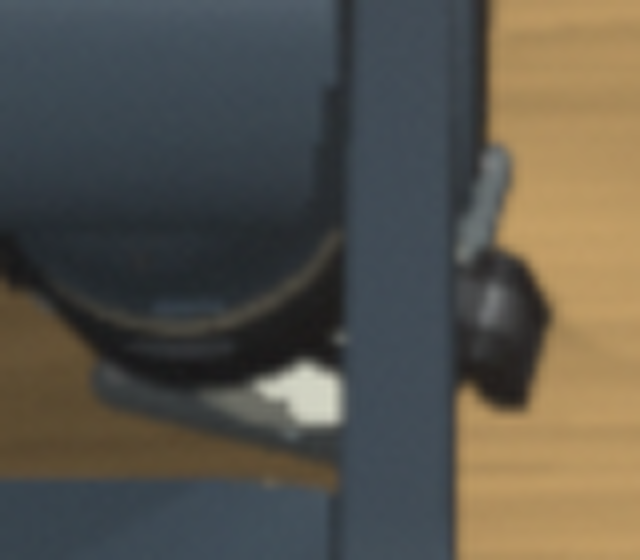

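```bash
python3 - <<'E'
import cv2
t=cv2.imread('pics/w2.png')
cv2.imwrite('pics/c9.png',cv2.resize(t[155:275,230:355],None,fx=5,fy=5,interpolation=2))
E
```

```text
(no output)
```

View pics/c9.png

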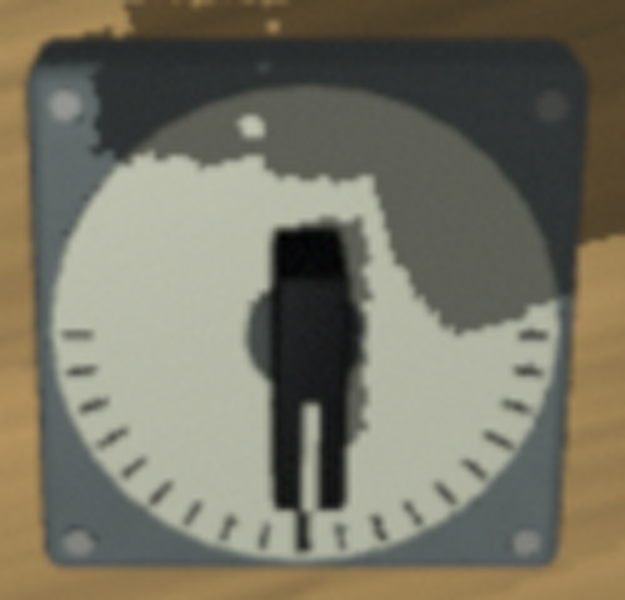

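```bash
python3 - <<'E'
from h import *
T=np.load('w2.npy');a=lambda d:np.arctan2(d[1],d[0])
f=lambda u,v,z:pt('wrist',u/5+230-.4,v/5+155-.4,z,T)
print('bar',a(f(310,505,.064)-f(312,280,.064)),a(f(311,500,.064)-f(312,405,.064)))
l=f(78,542,.03);r=f(527,542,.03);tl=f(65,105,.03);tr=f(552,105,.03)
print('box',a(l-tl),a(r-tr),a(l-r)-np.pi/2,a(tl-tr)-np.pi/2)
c=(l+r+tl+tr)/4
print('tick',a(f(303,530,.03)-c),c, (f(310,505,.064)+f(312,280,.064))/2)
# plate
E
```

```text
bar -0.2658891118923621 -0.2671943829270866
box -0.27358445246400953 -0.2694884392810571 -3.41289448904043 -3.412292481704557
tick -0.2702691476420308 [0.59752562 0.10509454 0.03      ] [0.59673491 0.10512135 0.064     ]
```

Call:
send_rows --steps '[[[0,0,-0.05,0,0.06],[0,0,-0.105,0,0.18],[0,0,-0.16,0,0.3],[0,0,-0.215,0,0.43],[0,0,-0.27,0,0.43],[0,0,-0.325,0,0.43],[0,0,-0.37,0,0.43],[0,0,-0.37,0,0.43]]]'

```text
t: 6.55
tcp_pos: [0.5471, -0.2688, 0.2239]
tool_rot: [0.538, -0.46, -0.537, -0.459]
force: [0.5, 0.2, -0.2]
finger_gap: 1.003
```

```bash
python3 - <<'E'
from h import *
s=manip.sense();im=manip.snapshot('wrist');save('w3',im);T=wristT(s);np.save('w3.npy',T);print(s['t'],s['tcp_pos'],s['q'],s['force'])
M=R.from_quat(s['tool_rot']).as_matrix();print(np.arctan2(M[1,2],M[0,2]))
E
```

```text
6.55 [ 0.54705749 -0.26882546  0.22388802] [-6.39628021e-01  5.14303619e-01  1.48178446e+00 -5.42253189e-04
  1.14418868e+00 -2.36616474e+00] [ 0.52142626  0.15877604 -0.22911048]
1.7267604006616313
```

View pics/w3.png

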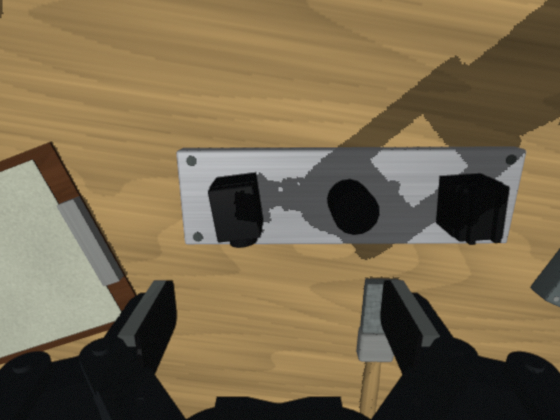

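```bash
python3 - <<'E'
import cv2,numpy as np
t=cv2.imread('pics/w3.png')[160:260,175:285]
t=(np.power(t/255.,.45)*255).astype('uint8')
cv2.imwrite('pics/c10.png',cv2.resize(t,None,fx=6,fy=6,interpolation=2))
E
```

```text
(no output)
```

View pics/c10.png

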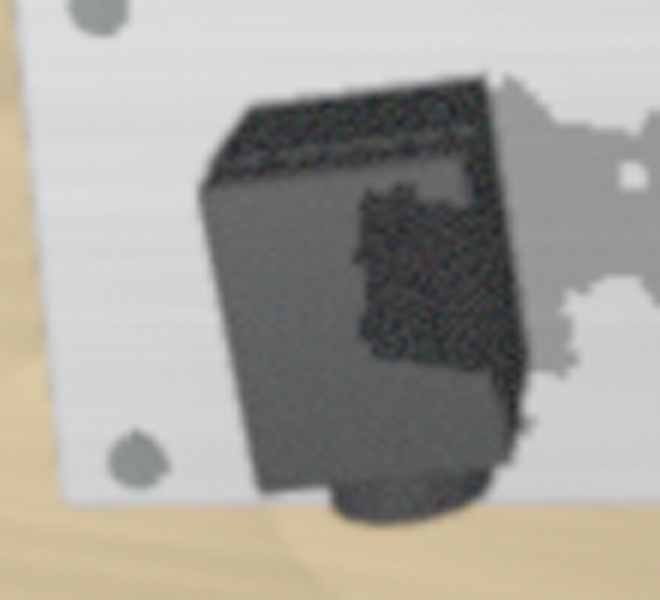

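```bash
python3 - <<'E'
from h import *
T=np.load('w3.npy');a=lambda d:np.arctan2(d[1],d[0])
f=lambda u,v,z=.07:pt('wrist',u/6+175-.4,v/6+160-.4,z,T)
bl,fl,fr,br=f(202,188),f(262,491),f(510,466),f(466,160)
print(np.round([bl,fl,fr,br],4));print([np.linalg.norm(x) for x in(fl-bl,fr-fl,br-fr,bl-br)])
print('yaw',a(fl-bl),a(fr-br),a(fr-fl)-np.pi/2,a(br-bl)-np.pi/2);print((bl+fl+fr+br)/4,(bl+fr)/2,(fl+br)/2)
c2=lambda u,v:pt('top',u/5+285-.4,v/5+155-.4,.07)
P=[c2(585,103),c2(645,85),c2(673,175),c2(605,203)];print(np.mean(P,0),np.round(P,4))
E
```

```text
[[ 0.5562 -0.3277  0.07  ]
 [ 0.6019 -0.3144  0.07  ]
 [ 0.5921 -0.2782  0.07  ]
 [ 0.5463 -0.2909  0.07  ]]
[np.float64(0.04750267990901253), np.float64(0.037459928712971526), np.float64(0.04749665601859624), np.float64(0.038036298775982566)]
yaw 0.28335309957087484 0.2712194710613221 0.2647738183799653 0.26480505003012733
[ 0.57411102 -0.30280169  0.07      ] [ 0.57414902 -0.30294069  0.07      ] [ 0.57407303 -0.3026627   0.07      ]
[ 0.57140066 -0.30702322  0.07      ] [[ 0.5907 -0.2874  0.07  ]
 [ 0.5993 -0.3175  0.07  ]
 [ 0.5545 -0.3287  0.07  ]
 [ 0.5412 -0.2945  0.07  ]]
```

Call:
send_rows --steps '[[[0.15,0.027,-0.035,0,0.114],[0.15,0.027,-0.035,-0.05,0.114],[0.15,0.027,-0.035,-0.1,0.114],[0.15,0.027,-0.035,-0.14,0.114],[0.15,0.027,-0.035,-0.17,0.114],[0.15,0.027,-0.035,-0.188,0.114],[0.15,0.027,-0.035,-0.188,0.114]]]' --grip_force 40

```text
t: 7.48
tcp_pos: [0.5736, -0.2986, 0.035]
tool_rot: [-0.563, 0.427, 0.565, 0.427]
force: [1.3, -0.1, 0.1]
finger_gap: 0.853
```

Call:
send_rows --steps '[[[0.4,0,0,0,0],[0.7,0,0,0,0],[1,0,0,0,0],[1,0,0,0,0],[1,0,0,0,0],[1,0,0,0,0]]]'

```text
t: 8.22
tcp_pos: [0.5752, -0.3009, 0.0378]
tool_rot: [0.565, -0.427, -0.562, -0.427]
force: [-0.1, 0.3, 6.8]
finger_gap: 0.456
```

Call:
send_rows --steps '[[[1,0,0,0.01,0],[1,0,0,0.025,0],[1,0,0,0.05,0],[1,0,0,0.09,0],[1,0,0,0.14,0],[1,0,0,0.18,0],[1,0,0,0.21,0],[1,0,0,0.21,0]]]'

```text
t: 9.22
tcp_pos: [0.5755, -0.3012, 0.2498]
tool_rot: [0.566, -0.427, -0.561, -0.427]
force: [-1.0, 0.5, -0.8]
finger_gap: 0.46
```

```bash
python3 - <<'E'
from h import *
s=manip.sense();im=manip.snapshot('wrist');save('w4',im);T=wristT(s);np.save('w4.npy',T);print(s['t'],s['tcp_pos'],s['q'],s['force'],s['finger_gap'])
M=R.from_quat(s['tool_rot']).as_matrix();print(np.arctan2(M[1,2],M[0,2]))
t=manip.snapshot('scene');save('s4',t)
E
```

```text
9.225 [ 0.57545664 -0.30116036  0.24982688] [-6.53878502e-01  5.39810200e-01  1.35261760e+00 -2.67006212e-05
  1.24180833e+00 -2.49890008e+00] [-0.955285    0.49600545 -0.84903082] 0.4601255644220242
1.8450171516636715
```

View pics/w4.png

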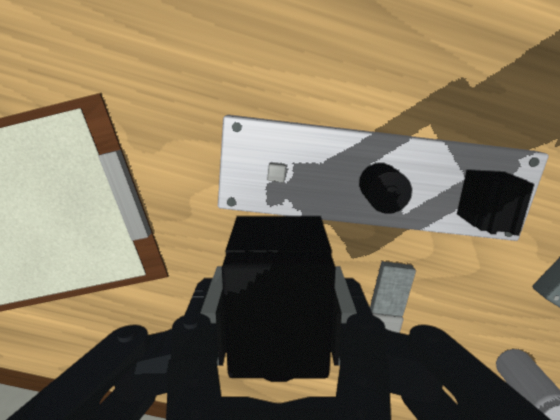

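View pics/s4.png

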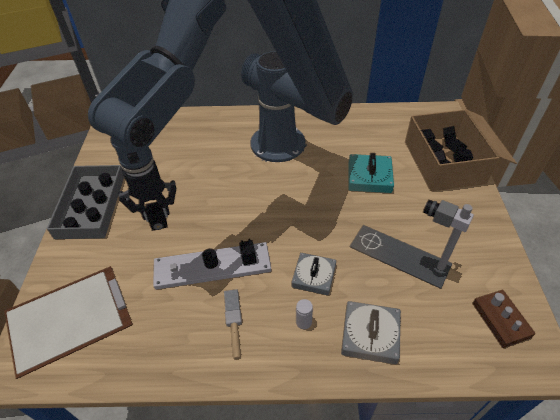

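```bash
python3 - <<'E'
import cv2,numpy as np
t=cv2.imread('pics/w4.png')[205:395,190:370]
t=(np.power(t/255.,.35)*255).astype('uint8')
cv2.imwrite('pics/c11.png',cv2.resize(t,None,fx=3,fy=3,interpolation=2))
E
```

```text
(no output)
```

View pics/c11.png

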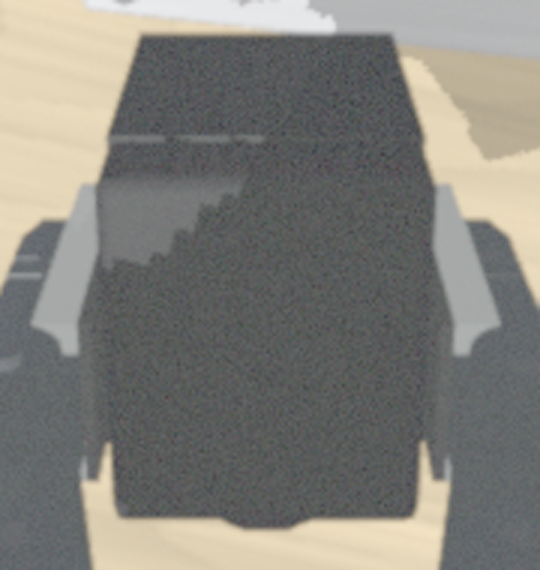

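```bash
cat > pnp.py <<'E'
from h import *
def fit(pix,mod):
    p=manip.camera_params('wrist');K=np.array([[p['fx'],0,p['cx']],[0,p['fy'],p['cy']],[0,0,1]])
    ok,r,t=cv2.solvePnP(np.array(mod,float),np.array(pix,float),K,None)
    q,_=cv2.projectPoints(np.array(mod,float),r,t,K,None);print('res',np.round(q[:,0]-pix,1).tolist())
    M=np.eye(4);M[:3,:3]=cv2.Rodrigues(r)[0];M[:3,3]=t[:,0];return np.array(p['tool_from_camera'])@M
E
python3 - <<'E'
from pnp import *
g=lambda u,v:(u/3+190-.33,v/3+205-.33)
pix=[g(100,177),g(432,177),g(115,517),g(417,517),g(140,35),g(392,35)]
a,b,c=.025,.02,.025
# image left = -y world side? tool z=+J dir maps image +x ; housing y ~ +J
mod=[(-a,-b,c),(-a,b,c),(a,-b,c),(a,b,c),(-a,-b,-c),(-a,b,-c)]
M=fit(pix,mod);print(np.round(M,4))
E
```

```text
res [[-1.1, 0.0], [1.1, 0.0], [0.1, -0.2], [-0.1, -0.2], [0.9, 0.2], [-0.9, 0.2]]
[[-4.7e-03 -8.0e-04 -1.0e+00 -3.6e-03]
 [-1.0e+00 -1.0e-04  4.7e-03 -5.0e-04]
 [-1.0e-04  1.0e+00 -8.0e-04  7.0e-04]
 [ 0.0e+00  0.0e+00  0.0e+00  1.0e+00]]
```

Call:
send_rows --steps '[[[1,-0.003,0.02,0,0],[1,-0.01,0.06,0,0.08],[1,-0.018,0.11,0,0.18],[1,-0.026,0.16,0,0.28],[1,-0.034,0.21,0,0.38],[1,-0.042,0.26,0,0.48],[1,-0.051,0.31,0,0.58],[1,-0.06,0.35,0,0.68]]]'

```text
t: 10.32
tcp_pos: [0.5115, 0.0529, 0.2446]
tool_rot: [-0.673, 0.213, 0.676, 0.213]
force: [-0.3, 0.1, -0.9]
finger_gap: 0.462
```

Call:
send_rows --steps '[[[1,-0.007,0.04,0,0.051],[1,-0.014,0.08,0,0.051],[1,-0.02,0.12,-0.005,0.051],[1,-0.026,0.16,-0.01,0.051],[1,-0.031,0.19,-0.015,0.051],[1,-0.034,0.205,-0.018,0.051],[1,-0.034,0.205,-0.018,0.051]]]'

```text
t: 11.2
tcp_pos: [0.4787, 0.2554, 0.227]
tool_rot: [-0.678, 0.197, 0.68, 0.196]
force: [-0.5, -0.4, -0.8]
finger_gap: 0.456
```

```bash
python3 - <<'E'
from h import *
s=manip.sense();im=manip.snapshot('wrist');save('w5',im);T=wristT(s);np.save('w5.npy',T);print(s['t'],s['tcp_pos'],s['q'],s['force'],s['finger_gap'])
M=R.from_quat(s['tool_rot']).as_matrix();print(np.arctan2(M[1,2],M[0,2]))
t=manip.snapshot('scene');save('s5',t);t2=manip.snapshot('top');save('t5',t2)
cv2.imwrite('pics/c12.png',cv2.resize(t[140:300,320:490,::-1],None,fx=4,fy=4,interpolation=2)[:600])
E
```

```text
11.2 [0.4787036  0.25536731 0.22702876] [ 2.84128071e-01  4.23245669e-01  1.64294050e+00 -2.36224620e-04
  1.07803548e+00 -2.29388684e+00] [-0.54659127 -0.39909563 -0.84494003] 0.45645536218289795
2.5781252609297862
```

View pics/w5.png

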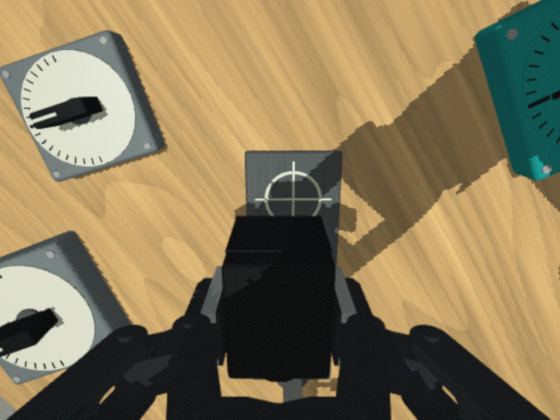

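View pics/c12.png

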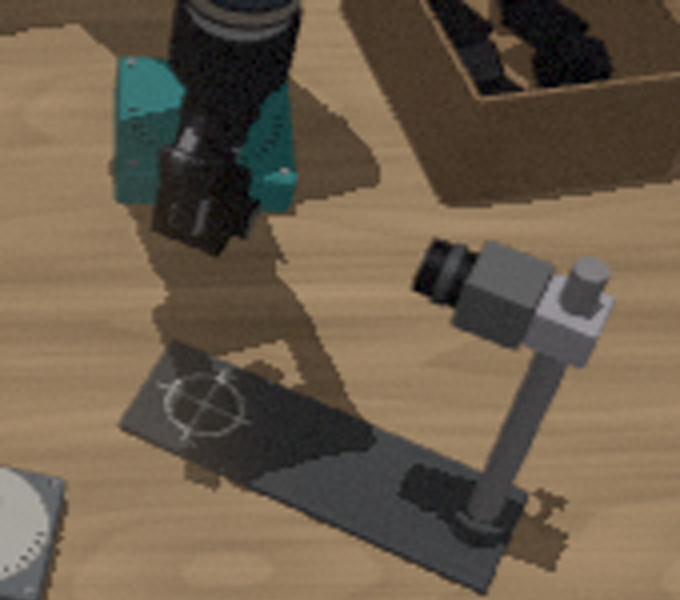

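View pics/t5.png

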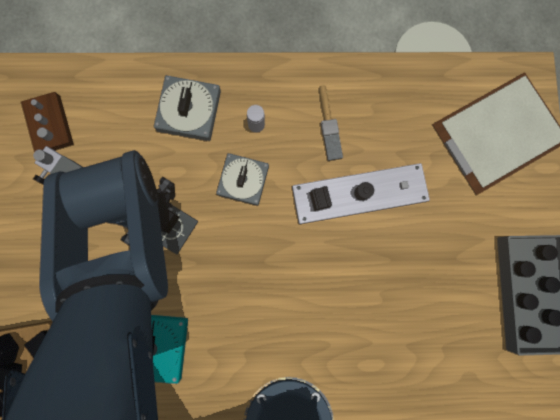

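```bash
python3 - <<'E'
from h import *
T=np.load('w5.npy')
for z in(.004,.008,.012):print(pt('wrist',293,198,z,T))
F=np.array([.479,.2865,0]);d=np.array([np.cos(1.005),np.sin(1.005),0]);n=np.array([-d[1],d[0],0])
print('col',proj('scene',F+.215*d+[0,0,.288]),proj('top',F+.215*d+[0,0,.288]))
def toc5(p):return np.round([(p[0]-335+.4)*5,(p[1]-180+.4)*5],0)
def toc4(p):return np.round([(p[0]-20+.4)*4,(p[1]-135+.4)*4],0)
print(toc5(proj('scene',F+.215*d+[0,0,.288])),toc4(proj('top',F+.215*d+[0,0,.288])))
t=cv2.imread('pics/c5.png');u=cv2.imread('pics/c4.png')
def C(t,f,cam,z,col):
    th=np.linspace(0,6.28,40)
    P=[f(proj(cam,F+.12*d+n*.019*np.cos(k)+np.array([0,0,z+.019*np.sin(k)]))) for k in th]
    cv2.polylines(t,[np.array(P).astype(int)],True,col)
for z,col in((.222,(0,0,255)),(.23,(0,255,0)),(.238,(255,255,0))):
    C(t,toc5,'scene',z,col);C(u,toc4,'top',z,col)
cv2.imwrite('pics/o1.png',cv2.resize(t[60:260,380:720],None,fx=2.3,fy=2.3));cv2.imwrite('pics/o2.png',cv2.resize(u[20:280,20:420],None,fx=1.9,fy=1.9))
E
```

```text
[0.47872208 0.28779613 0.004     ]
[0.47823167 0.28668276 0.008     ]
[0.47774125 0.28556939 0.012     ]
col (np.float64(467.84757957447425), np.float64(206.50899937930066)) (np.float64(38.02197328036047), np.float64(154.21829233220421))
[666. 135.] [74. 78.]
```

View pics/o1.png

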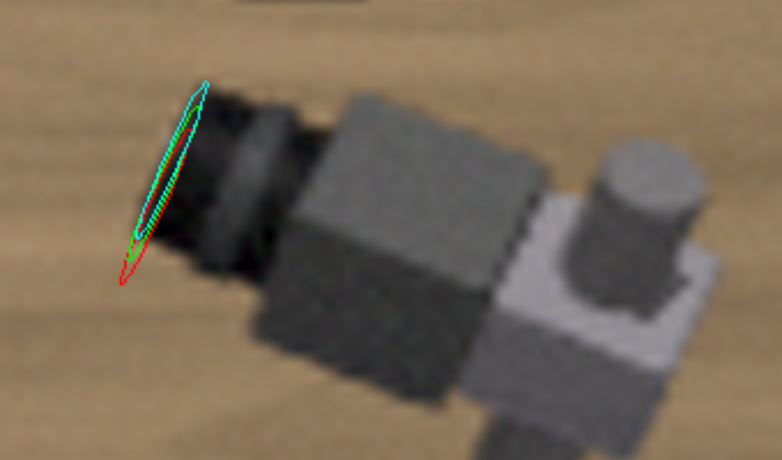

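View pics/o2.png

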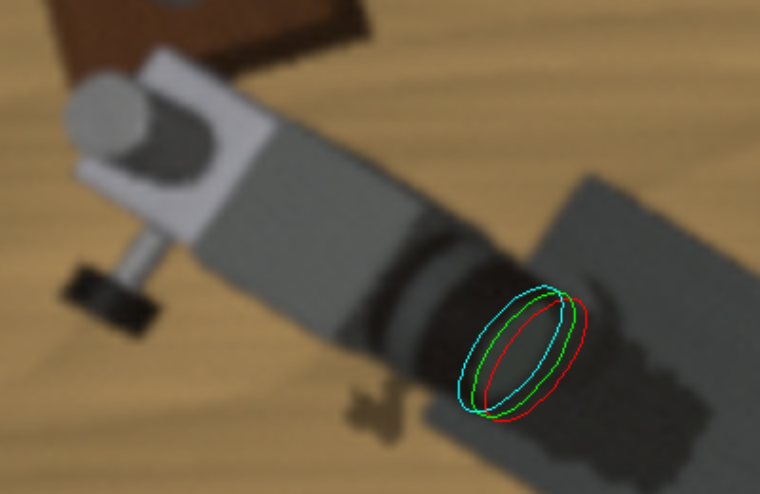

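Call:
send_rows --steps '[[[1,0,0.008,0.001,0],[1,0,0.018,0.003,0],[1,0,0.026,0.003,0],[1,0,0.03,0.003,-0.002],[1,0,0.031,0.003,-0.002],[1,0,0.031,0.003,-0.002],[1,0,0.031,0.003,-0.002]]]'

```text
t: 12.22
tcp_pos: [0.4801, 0.2856, 0.231]
tool_rot: [-0.679, 0.198, 0.679, 0.198]
force: [0.2, -0.7, -0.8]
finger_gap: 0.465
```

```bash
python3 - <<'E'
from h import *
s=manip.sense();im=manip.snapshot('wrist');save('w6',im);T=wristT(s);np.save('w6.npy',T);print(s['t'],s['tcp_pos'],s['qd'],s['force'],s['finger_gap'])
M=R.from_quat(s['tool_rot']).as_matrix();print(np.arctan2(M[1,2],M[0,2]))
t=manip.snapshot('scene');save('s6',t)
t=(np.power(t/255.,.6)*255).astype('uint8')
cv2.imwrite('pics/c13.png',cv2.resize(t[150:270,335:485,::-1],None,fx=5,fy=5,interpolation=2))
F=np.array([.479,.2865,.235]);print(proj('scene',F),proj('scene',F+.037*np.array([np.cos(1.005),np.sin(1.005),0])))
E
```

```text
12.225 [0.48008813 0.28563751 0.23095185] [-1.85425587e-03 -8.61610599e-05  1.15246582e-03  1.13188560e-03
 -8.94133058e-04 -1.15616731e-03] [ 0.18097583 -0.65564262 -0.80956338] 0.4645555294123303
2.5738007292935143
(np.float64(382.2430338719558), np.float64(189.15432023505647)) (np.float64(395.16009528313293), np.float64(194.2782382846813))
```

View pics/c13.png

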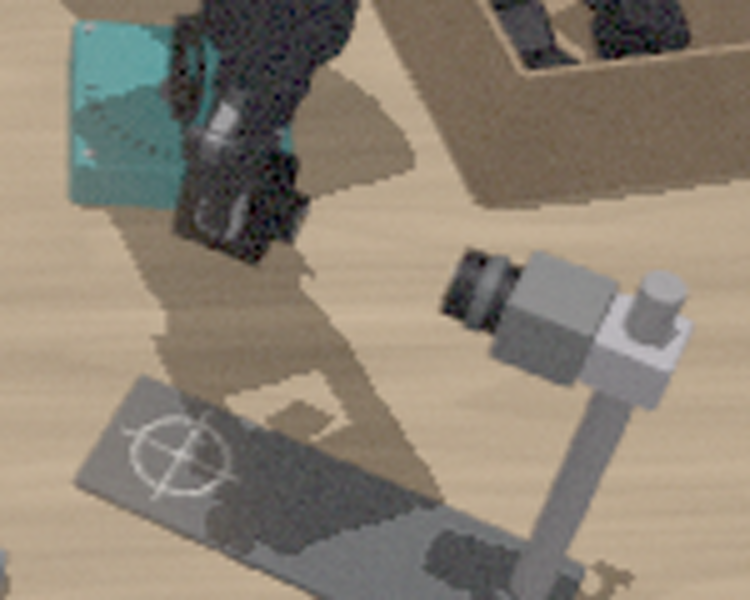

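View pics/w6.png

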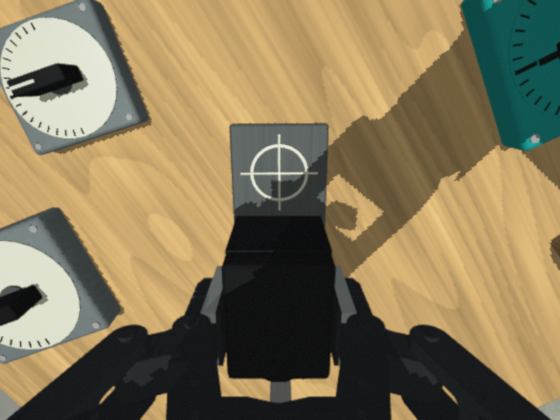

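```bash
python3 - <<'E'
from h import *
t=cv2.imread('pics/s6.png');t=(np.power(t/255.,.45)*255).astype('uint8')
x0,y0,x1,y1=360,165,450,225;k=8
c=cv2.resize(t[y0:y1,x0:x1],None,fx=k,fy=k,interpolation=2);c2=c.copy()
F=np.array([.480,.286,.236]);A=1.003;d=np.array([np.cos(A),np.sin(A),0]);n=np.array([-d[1],d[0],0]);z=np.array([0,0,1.])
q=lambda P:(np.array(proj('scene',P))-[x0,y0]+.5)*k
def pl(P,col):cv2.polylines(c,[np.array([q(p) for p in P]).astype(int)],True,col)
for sx in(-.025,.025):pl([F+d*sx+n*b*.02+z*h*.025 for b,h in((1,1),(1,-1),(-1,-1),(-1,1))],(0,255,0))
th=np.linspace(0,6.28,30)
pl([F+d*.037+.014*(n*np.cos(a)+z*np.sin(a)) for a in th],(0,0,255))
pl([F+d*.12+.019*(n*np.cos(a)+z*np.sin(a)) for a in th],(255,0,0))
cv2.imwrite('pics/o3.png',c);cv2.imwrite('pics/o4.png',c2)
E
```

```text
(no output)
```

View pics/o3.png

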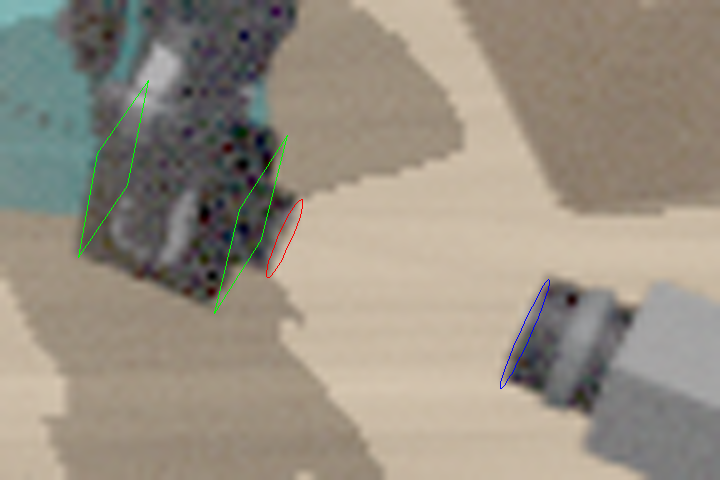

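View pics/o4.png

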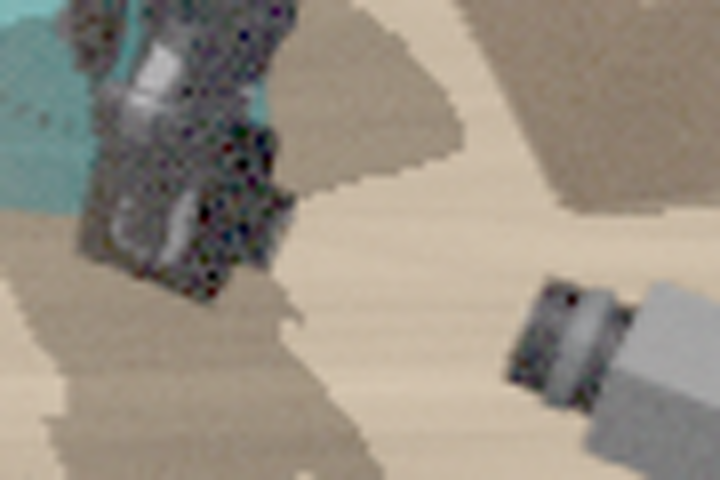

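```bash
python3 - <<'E'
from station import manip
print(manip.sign_off());s=manip.sense();print(s['t'],s['tcp_pos'],s['finger_gap'])
E
```

```text
the job is handed in; nothing more can be done
None
the job is handed in; nothing more can be done
```

I turned the dial to zero, lifted the collared housing off the fixture, and held it in front of the lens. The job was handed in at about 12.3 s; no verdict was given.

**Dial:** the wrist view after turning put the pointer within about 0.01 rad of the zero tick. Later scene and top pictures still showed it on zero.

**Housing at the end:**

| Check | Last reading |
|---|---|
| Finger centre, horizontally | about 1–2 mm from the cross |
| Housing centre height | about 0.235 m |
| Collar direction | within about 0.01 rad of the lens axis |
| Finger opening | about 39 mm on the 40 mm housing |
| Speed | practically still |

- **Upright:** a pose fit just after lifting put the housing upright and square in the fingers to about 0.005 rad. I did not repeat the fit at the end.
- **Touching nothing else:** the final pictures showed a clear gap to the camera.
- **Other items:** the other mouldings, can and brush looked unmoved in the last top picture.

**Checks that disagreed:**
- **Lens height:** the views gave between 0.230 and 0.238 m, so I aimed for 0.235 m.
- **Housing in the fingers:** two estimates of its centre above the fingertips gave 3.6 mm and about 7 mm. I used 5 mm.
- **Final overlay:** in the last scene picture the housing sat about one pixel (2–4 mm) off the modelled position.

These differences are each under 10 mm, inside the 15 mm tolerance.

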